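Centre a panel in its floater frame by feel, then weight it down

TASK

Centre the painted panel in its floater frame by feel: tap it lightly with the fingers until it just bears on the frame at the right-hand end and then, from the other side, at the left-hand end, likewise at the far side and then at the near side, and bring it to the middle of its play both ways, square and with the same gap all round; never jam it hard against the frame. Once it is centred and let go, set the steel weight with the red knob softly on the felt pad in the middle of the panel to hold it while the adhesive cures, and leave everything else on the bench alone.

Things in the scene. Friction and masses are not known exactly. Their poses are not given: they have to be found in the camera images.
- frame: Dark wood floater frame, fixed, flat on a green cutting mat (220 x 270 x 3 mm). Origin: centre of the frame at bench level; z up, x along the short side (far side +x), y along the long side (left end +y; seen from the robot). Inside 166 (x) by 216 mm (y); walls 10 mm thick, tops 30 mm above the bench; red ticks mark mid-walls. Hard: force rises steeply when the panel meets a wall.
- backing: Plywood backing board, fixed, filling the floor inside the frame, 166 x 216 x 6 mm, its top 9 mm above the bench; the panel slides on it with a steady drag of about 1.5 to 6 N as felt at the fingers; a wall adds to that. Origin: centre of its underside.
- panel: Loose painted wooden panel in the frame, 150 (x) by 200 (y) by 40 mm, 0.5 to 0.85 kg, too wide to grip; origin: centre of underside. Face 49 mm above the bench, so the upper 19 mm stand proud of the frame: push there. Centred, it leaves an 8 mm gap all round; it starts off to the near left, a little turned. It bruises if fingers push over 20 N or it bears on a wall over 15 N; 2 N is a firm touch.
- pad (a point): Centre of the top of the grey felt pad, a disc of 68 mm diameter and 2 mm high fixed in the middle of the panel's face; 51 mm above the bench.
- weight: Loose round steel weight, 0.6 to 0.9 kg, 56 mm diameter, 35 mm high, grey felt sole, with a round red knob on top to grip: 24 mm diameter, from 38 to 66 mm above the sole. Origin: centre of its underside. The panel is marked if the weight bears on it with more than 30 N.
- brass_weight: Bystander: square brass weight 50 x 50 x 36 mm with a thin post, loose, to be left alone. It and the steel weight may be on either side. Origin: centre of its underside.
- glue: Bystander: yellow glue bottle, 60 mm diameter, 150 mm high. Origin: centre of its underside.
- tape: Bystander: roll of brown tape lying flat, 90 mm diameter, 48 mm high. Origin: centre of its underside.
- corner_gold: Bystander: gold moulding corner sample, L of two 100 mm legs, 30 mm high. Origin: the corner of the L, underside.
- corner_black: Bystander: black moulding corner sample, L of two 100 mm legs, 30 mm high. Origin: the corner of the L, underside.
- straightedge: Bystander: steel straightedge 500 x 50 x 6 mm lying along the far edge of the bench. Origin: centre of its underside.
- brushes: Bystander: white pot with brushes, 90 mm diameter, about 250 mm high. Origin: centre of its underside.
- screwdriver: Bystander: screwdriver lying near the robot on its right. Origin: middle, underside.
Not all that is in view belongs to the job. Leave any pink look-alike of the weight alone.

How it is judged:
By the outcome, as a careful person would: the job done as asked, in the order asked, and still so for the second after the job is handed in, with the robot touching nothing.
It also fails if it takes over 72 s, if anything falls off the work surface, if the arm or the gripper's body presses on something with over 40 N, if the wrist force passes 120 N, or if a joint passes its speed limit or range.

ROBOT

A 6-joint arm with a two-finger parallel gripper is mounted at the origin on the work surface. World frame = base frame: x ahead of the robot, y to its left, z up, the work surface at z = 0. Lengths are in m, angles in rad, forces in N, time in s.
With the tool pointing down it reaches from about 0.35 to 0.85 m from the base axis. Payload 8.1 kg.
Tool frame: the origin (TCP) lies at the very end of the fingers, on their centre line; the grasp point (between the pads) lies 19 mm behind it; z points along the fingers, y is the line along which they close (so a half turn about z gives the same grasp; the last joint's range is limited). The gripper opens to 93 mm and grips with 3 to 60 N. Pads are 15 mm wide; open, the fingers measure 128 mm over their backs; the gripper's body (75 mm by 188 mm) begins 65 mm behind the grasp point.
Start: joints at [1.171, 0.13, 1.488, -0, 1.523, -0.085], TCP at [0.186, 0.571, 0.219] pointing down, gripper open.
Joint ranges: [-2.96, 2.96], [-0.89, 2.26], [0.02, 2.5], [-1.34, 4.48], [0, 2.73], [-2.66, 2.66]. Speed limits (rad/s): [2.39, 2.39, 2.79, 3.14, 3.14, 3.14].

INTERFACE

Orientations are given as a rotation vector (axis times angle).
In Python, from plant import monitor, eyes, ticket gives the robot as it stands.
- The arm moves only by the tool arm_command, never from a script. Its argument "deltas" is a list that holds one entry, the list of rows, each a list of 6 numbers: the shift along the world's x, y, z in cm, then the turn, a rotation vector about the world's x, y, z in degrees. In form: [[[tx, ty, tz, rx, ry, rz], ...]]. A call has 1 to 12 rows; each row shifts and turns the commanded pose from where the row before left it; what a row does not reach is not made up. A row lasts 1/12 s, in which the tool goes at most 41.7 mm and 7.16 degrees, less where a joint would pass 70% of its speed; a pose out of reach is approached as far as the arm can. A call is refused whole if a number of a shift passes 4.17 or a number of a turn 7.16, either way. A call with a gripper value outside its range is refused whole. "gripper" is the opening, from -1 (shut) to 1 (fully open), set as the call begins (left out, the last holds). The fingers move at their own pace and stop on an object; "squeeze" is the grip in N (left out, the last holds). Time passes only in rows, so rows that do not move let the fingers close. It gives the time, the measured TCP pose, the force, the opening and the grip force at its end, in the units of the state.
- monitor.read_state(): the state, without advancing time (a new reading comes with each control period).
- eyes.read_camera(name): name is "side" or "top"; returns the picture (400x640x3 uint8, blue, green, red); there is no depth.
- eyes.camera_model(name): a dict with "fx", "fy", "cx", "cy" (pixels), "rvec" (rotation vector, rad) and "tvec" (3), from world to camera coordinates, as OpenCV has them. Camera axes: x right, y down, z forward; pixel columns grow to the right and rows downward; lengths in m; the calibration is good to about 2 mm. A picture is of the moment at which its call begins. camera_model takes no time and is no camera call.
- ticket.close_job(): hands the job in; it is judged then, once.
The state is a dict: "t": time; "q": joint angles; "dq": joint speeds; "joint_torque": joint torques, N m; "tool_pos": TCP position; "orientation": TCP orientation; "force": force on the tool from outside, world axes, zero at the start; "wrist_torque": the same for the moment, N m; "opening": finger opening in m; "gripper_force": force on a finger pad.
Only numpy, scipy, OpenCV 4.12 (cv2) and the standard library are available. Lean on these libraries where they do the work, as an engineer would, in place of code of your own. Each camera call takes 0.05 s, during which the arm holds its last target. There are 200 camera calls.

## Working session

There is one attempt and no reset: what is moved stays moved. The work goes in short steps, Python scripts to look and compute and a tool call to move; the robot and the scene stay as the last step left them, time stands still between calls to the robot, and variables do not carry over. Pictures are saved under pics/ and viewed, at most 10 in all, crops included, and the job is handed in when it is done.

Besides the shell and the picture viewer there is one more tool, called by a JSON object that holds its "op" and its "data", one argument or row to a line. arm_command: Moves the arm, as the interface text tells. Its arguments: {"type":"object","properties":{"deltas":{"type":"array"},"gripper":{"type":"number"},"squeeze":{"type":"number"}},"required":["deltas"]}

```bash
mkdir -p pics
cat > h.py <<'E'
import numpy as np, cv2
from plant import monitor, eyes, ticket
def cam(n):
    m=eyes.camera_model(n); K=np.array([[m['fx'],0,m['cx']],[0,m['fy'],m['cy']],[0,0,1.]])
    return K,np.array(m['rvec'],float).reshape(3),np.array(m['tvec'],float).reshape(3)
def back(n,uv,z):
    K,r,t=cam(n); R=cv2.Rodrigues(r)[0]; c=-R.T@t
    out=[]
    for u,v in uv:
        d=R.T@np.linalg.inv(K)@np.array([u,v,1.]); out.append(c+d*(z-c[2])/d[2])
    return np.array(out)
def proj(n,P):
    K,r,t=cam(n); return cv2.projectPoints(np.array(P,float).reshape(-1,1,3),r,t,K,None)[0].reshape(-1,2)
E
python3 - <<'E'
from h import *
for n in('top','side'):
    cv2.imwrite(f'pics/{n}0.png',eyes.read_camera(n)); K,r,t=cam(n); print(n,K[0,0],-cv2.Rodrigues(r)[0].T@t)
s=monitor.read_state(); print(s)
E
```

```text
top 419.9025443056994 [ 0.45516719 -0.01886336  1.18632558]
side 379.51649540574897 [ 0.49490559 -0.86491777  0.87797254]
{'t': 0.1, 'q': array([ 1.17057343e+00,  1.31100296e-01,  1.48917207e+00,  1.48179704e-05,
        1.52301044e+00, -8.53959784e-02]), 'dq': array([-0.00015008, -0.00125781, -0.00143003, -0.00145458,  0.00097568,
        0.00019416]), 'joint_torque': array([-6.62192383e-05, -5.61340427e+01, -4.93096697e+01,  7.69560342e-02,
        2.89392908e-02, -8.32320256e-05]), 'tool_pos': array([0.18555889, 0.57003865, 0.21768268]), 'orientation': array([-4.92424170e-01, -3.10233346e+00,  2.57106802e-03]), 'force': array([ 0.78181161, -0.82999128, -0.05492113]), 'wrist_torque': array([-0.01146948, -0.02728414,  0.03166171]), 'gripper_force': 0.0, 'opening': 0.0928520578200476}
```

View pics/top0.png

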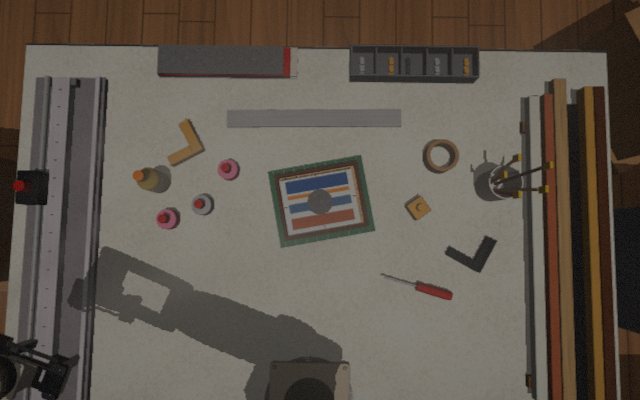

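View pics/side0.png

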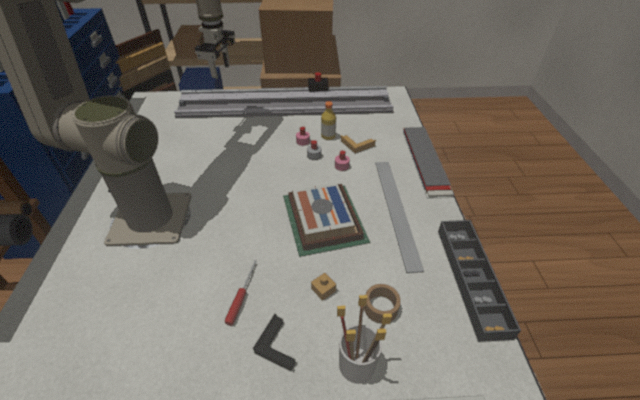

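The candidates in top0 are grey with a red knob at (202,203), pink at (228,168) and pink at (167,217). The grey steel one fits the description. I'll confirm it in an enlarged crop.

Run:
```python
from h import *
im=np.mean([eyes.read_camera('top').astype(float) for _ in range(6)],0).astype(np.uint8)
cv2.imwrite('pics/topavg.png',im)
g=lambda a:np.clip(a.astype(float)*1.6,0,255).astype(np.uint8)
cv2.imwrite('pics/w.png',g(cv2.resize(im[150:235,150:245],None,fx=6,fy=6,interpolation=cv2.INTER_CUBIC)))
cv2.imwrite('pics/f.png',g(cv2.resize(im[150:250,262:382],None,fx=6,fy=6,interpolation=cv2.INTER_CUBIC)))
```

```text
(no output)
```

View pics/w.png

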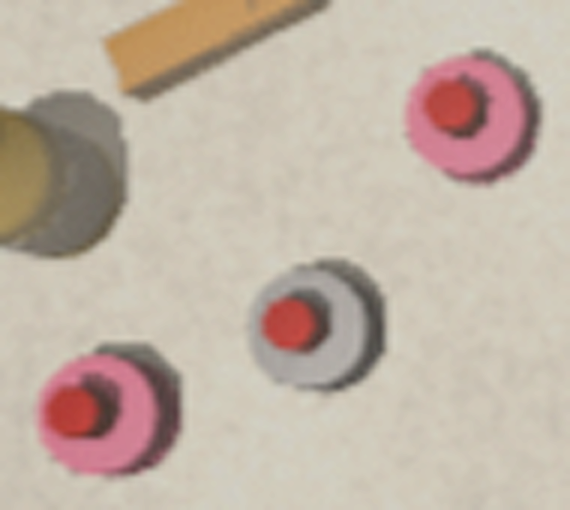

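View pics/f.png

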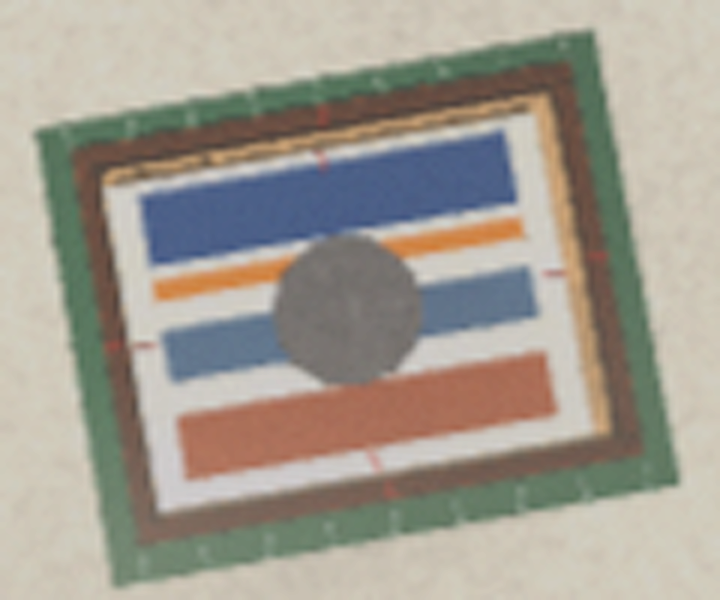

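The grey body with the red knob (w.png: knob at (290,322)) is the steel weight. The other two are pink look-alikes. In f.png the panel is at the near left of the frame, slightly turned; I read the frame, mat and panel corners from it.

Run:
```python
from h import *
def c(p,u0,v0): return [((u+.5)/6-.5+u0,(v+.5)/6-.5+v0) for u,v in p]
F=lambda p,z: back('top',c(p,262,150),z)[:,:2]
def fit(model,obs):
    m=np.array(model,float);mc=m.mean(0);oc=obs.mean(0)
    H=(m-mc).T@(obs-oc); a=np.arctan2(H[0,1]-H[1,0],H[0,0]+H[1,1])
    R=np.array([[np.cos(a),-np.sin(a)],[np.sin(a),np.cos(a)]])
    return oc-R@mc,np.degrees(a),np.abs(obs-(oc+(m-mc)@R.T)).max()
rc=lambda hx,hy:[(hx,hy),(hx,-hy),(-hx,-hy),(-hx,hy)]
fr=fit(rc(.093,.118),F([(72,150),(572,62),(643,450),(135,543)],.03))
print('frame',fr)
print('mat',fit(rc(.11,.135),F([(37,132),(594,30),(679,482),(114,587)],.003)))
print('ticks',fit([(.088,0),(0,.113),(0,-.113),(-.088,0)],F([(323,115),(113,345),(598,256),(391,491)],.03)))
print('panel',fit(rc(.075,.1),F([(103,183),(533,110),(608,435),(160,515)],.049)))
print('pad',F([(349,310)],.051))
print('knob',back('top',c([(290,322)],150,150),.066),'body',back('top',c([(312,327)],150,150),.035))
# side check of knob
im=eyes.read_camera('side');b=im.astype(int)
m=((b[...,2]>120)&(b[...,1]<80)&(b[...,0]<80)).astype(np.uint8)
n,l,s,ce=cv2.connectedComponentsWithStats(m)
for i in range(1,n):
    if s[i,4]>15 and 280<ce[i,0]<370: print(ce[i],s[i,4],back('side',[ce[i]],.054))
b=cv2.imread('pics/topavg.png').astype(int)
m=((b[...,2]>100)&(b[...,1]<60)&(b[...,0]<60)).astype(np.uint8)
n,l,s,ce=cv2.connectedComponentsWithStats(m)
for i in range(1,n):
    if s[i,4]>15 and ce[i,0]<260: print('top',ce[i],s[i,4],back('top',[ce[i]],.066))
```

```text
frame (array([ 0.55193475, -0.02559375]), np.float64(10.942465505157658), np.float64(0.002100023077197699))
mat (array([ 0.55133512, -0.02602532]), np.float64(11.25287941032058), np.float64(0.0013481546424272406))
ticks (array([ 0.55139312, -0.02593731]), np.float64(11.274031896850182), np.float64(0.0007647061913615832))
panel (array([ 0.5458256 , -0.02350172]), np.float64(11.351779820032139), np.float64(0.003932872860444275))
pad [[ 0.54558097 -0.02258791]]
knob [[0.53367936 0.30370343 0.066     ]] body [[0.53371824 0.3024344  0.035     ]]
top [224.33333333 167.17777778] 45 [[0.6323482  0.23621545 0.066     ]]
top [ 18.08955224 185.08955224] 67 [[0.57477117 0.79057225 0.066     ]]
top [197.42857143 203.53061224] 49 [[0.53290454 0.3049828  0.066     ]]
top [161.20408163 218.18367347] 49 [[0.4920743  0.40035064 0.066     ]]
```

```bash
cat >> h.py <<'E'
from scipy.spatial.transform import Rotation as Rn
C=np.array([.5515,-.0260]); TH=11.2
def st(f0=np.zeros(3)):
    s=monitor.read_state(); a=np.radians(TH); R=np.array([[np.cos(a),-np.sin(a)],[np.sin(a),np.cos(a)]])
    p=s['tool_pos']; yx=Rn.from_rotvec(s['orientation']).as_matrix()
    print('t',round(s['t'],2),'pos',np.round(p*1000,2),'frame xy mm',np.round(R.T@(p[:2]-C)*1000,2),'yaw',round(np.degrees(np.arctan2(yx[1,1],yx[0,1])),2),'tilt',np.round(np.degrees(yx[:2,2]),2),
     'Ff',np.round(R.T@(s['force']-f0)[:2],2),'Fz',round(s['force'][2],2),'Mz',np.round(s['wrist_torque'],2),'q6',round(s['q'][5],2))
def go(x,y,z):  # cm to go
    s=monitor.read_state(); a=np.radians(TH); R=np.array([[np.cos(a),-np.sin(a)],[np.sin(a),np.cos(a)]])
    w=C+R@np.array([x,y])/1000; print('cm to go',np.round((np.array([w[0],w[1],z/1000])-s['tool_pos'])*100,2))
E
python3 - <<'E'
from h import *
im=cv2.imread('pics/topavg.png'); hsv=cv2.cvtColor(cv2.resize(im,None,fx=8,fy=8,interpolation=cv2.INTER_CUBIC),cv2.COLOR_BGR2HSV)
m=((hsv[...,0]>50)&(hsv[...,0]<85)&(hsv[...,1]>85)).astype(np.uint8)
n,l,s,ce=cv2.connectedComponentsWithStats(m); i=1+np.argmax(s[1:,4])
cs,_=cv2.findContours((l==i).astype(np.uint8),cv2.RETR_EXTERNAL,cv2.CHAIN_APPROX_NONE)
c=max(cs,key=cv2.contourArea)[:,0].astype(float); P=back('top',(c+.5)/8-.5,.003)[:,:2]*1000
r=cv2.minAreaRect(P.astype(np.float32)); print(r)
a=np.radians(11.2);R=np.array([[np.cos(a),-np.sin(a)],[np.sin(a),np.cos(a)]]);Q=(P-C*1000)@R
for ax,h in((0,110),(1,135)):
  for sg in(1,-1):
    k=(np.abs(Q[:,ax]*sg-h)<5)&(np.abs(Q[:,1-ax])<(235-h if 0 else (120 if ax==0 else 95)))
    f=np.polyfit(Q[k,1-ax],Q[k,ax],1); print(ax,sg,k.sum(),f[1],np.degrees(np.arctan(f[0]))*(1 if ax else -1))
st()
E
```

```text
((599.5496826171875, 832.49658203125), (0.0, 0.0), 0.0)Traceback (most recent call last):
  File "<stdin>", line 12, in <module>
    raise TypeError("expected non-empty vector for x")
TypeError: expected non-empty vector for x
```

{"op": "arm_command", "data": {
  "deltas": [
    [[1.9, -2.6, 0, 0, 0, -3.38], [1.9, -2.6, 0, 0, 0, -3.38], [1.9, -2.6, 0, 0, 0, -3.38], [1.9, -2.6, 0, 0, 0, -3.38], [1.9, -2.6, 0, 0, 0, -3.38], [1.9, -2.6, 0, 0, 0, -3.38], [1.9, -2.6, 0, 0, 0, -3.38], [1.9, -2.6, 0, 0, 0, -3.38], [1.9, -2.6, 0, 0, 0, -3.38], [1.9, -2.6, 0, 0, 0, -3.38], [1.9, -2.6, 0, 0, 0, -3.38], [1.9, -2.6, 0, 0, 0, -3.38]]
  ],
  "gripper": 1
}}

```text
t: 1.45
tool_pos: [0.4145, 0.2572, 0.2189]
orientation: [1.541, 2.737, 0.001]
force: [0.1, 0.4, -0.2]
opening: 0.0931
gripper_force: 0.0
```

{"op": "arm_command", "data": {
  "deltas": [
    [[1.9, -2.6, -0.5, 0, 0, -3.38], [1.9, -2.6, -1, 0, 0, -3.38], [1.9, -2.6, -1.5, 0, 0, -3.38], [1.9, -2.6, -2, 0, 0, -3.38], [1.9, -2.6, -2, 0, 0, -3.38], [1.9, -2.6, -2, 0, 0, -3.38], [0, 0, -2, 0, 0, 0], [0, 0, -1, 0, 0, 0], [0, 0, 0, 0, 0, 0], [0, 0, 0, 0, 0, 0]]
  ]
}}

```text
t: 2.28
tool_pos: [0.5271, 0.1031, 0.0986]
orientation: [-1.994, -2.427, 0.001]
force: [0.4, 0.5, -0.8]
opening: 0.093
gripper_force: 0.0
```

```bash
python3 -c "
from h import *
st();go(0,125,37)"
```

```text
t 2.28 pos [527.07 103.14  98.58] frame xy mm [  1.12 131.42] yaw 11.18 tilt [-0.07  0.01] Ff [0.51 0.38] Fz -0.81 Mz [-0.09  0.07 -0.05] q6 -0.1
cm to go [ 0.01 -0.65 -6.16]
```

Run:
```python
from h import *
im=cv2.imread('pics/topavg.png')[145:255,255:390]; hsv=cv2.cvtColor(cv2.resize(im,None,fx=8,fy=8,interpolation=cv2.INTER_CUBIC),cv2.COLOR_BGR2HSV)
m=((hsv[...,0]>50)&(hsv[...,0]<85)&(hsv[...,1]>60)).astype(np.uint8)
cs,_=cv2.findContours(m,cv2.RETR_EXTERNAL,cv2.CHAIN_APPROX_NONE)
c=np.vstack([k[:,0] for k in cs]).astype(float); P=back('top',(c+.5)/8-.5+[255,145],.003)[:,:2]*1000
a=np.radians(11.2);R=np.array([[np.cos(a),-np.sin(a)],[np.sin(a),np.cos(a)]]);Q=(P-C*1000)@R
for ax,h in((0,110),(1,135)):
  for sg in(1,-1):
    k=(np.abs(Q[:,ax]*sg-h)<5)&(np.abs(Q[:,1-ax])<(120 if ax==0 else 95))
    if k.sum()>20:
      f=np.polyfit(Q[k,1-ax],Q[k,ax],1); print(ax,sg,k.sum(),f[1],np.degrees(np.arctan(f[0]))*(1 if ax else -1))
```

```text
0 1 586 106.15460477499325 -0.10052135802468079
1 1 374 131.35295163341422 0.19662862976810383
1 -1 309 -130.93374491106067 -0.1978856718629539
```

{"op": "arm_command", "data": {
  "deltas": [
    [[0, 0, -1.5, 0, 0, 0], [0, 0, -2, 0, 0, 0], [0, 0, -1.5, 0, 0, 0], [0, 0, -0.7, 0, 0, 0], [0, 0, -0.4, 0, 0, 0], [0, 0, 0, 0, 0, 0], [0, 0, 0, 0, 0, 0]]
  ]
}}

```text
t: 2.87
tool_pos: [0.5285, 0.103, 0.039]
orientation: [1.994, 2.426, 0.002]
force: [0.6, -0.4, 0.6]
opening: 0.0931
gripper_force: 0.0
```

```bash
python3 -c "
from h import *
st();go(0,125,37)"
```

```text
t 2.87 pos [528.55 103.01  38.98] frame xy mm [  2.54 131.01] yaw 11.16 tilt [0.1  0.01] Ff [ 0.49 -0.5 ] Fz 0.57 Mz [-0.02  0.05 -0.  ] q6 -0.1
cm to go [-0.13 -0.64 -0.2 ]
```

{"op": "arm_command", "data": {
  "deltas": [
    [[0.03, -0.25, -0.1, 0, 0, 0], [0.03, -0.25, -0.1, 0, 0, 0], [0.03, -0.25, 0, 0, 0, 0], [0.03, -0.25, 0, 0, 0, 0], [0.03, -0.25, 0, 0, 0, 0], [0, 0, 0, 0, 0, 0]]
  ]
}}

```text
t: 3.37
tool_pos: [0.5294, 0.0894, 0.0358]
orientation: [1.996, 2.426, 0.0]
force: [-0.2, -0.5, 0.3]
opening: 0.0929
gripper_force: 0.0
```

{"op": "arm_command", "data": {
  "deltas": [
    [[0.02, -0.1, 0, 0, 0, 0], [0.02, -0.1, 0, 0, 0, 0], [0.02, -0.1, 0, 0, 0, 0], [0.02, -0.1, 0, 0, 0, 0]]
  ]
}}

```text
t: 3.7
tool_pos: [0.5298, 0.0865, 0.0356]
orientation: [-1.995, -2.425, -0.001]
force: [-1.9, 3.3, 2.3]
opening: 0.0931
gripper_force: 2.0
```

{"op": "arm_command", "data": {
  "deltas": [
    [[0.02, -0.1, 0, 0, 0, 0], [0.02, -0.1, 0, 0, 0, 0], [0.02, -0.1, 0, 0, 0, 0], [0.02, -0.1, 0, 0, 0, 0]]
  ]
}}

```text
t: 4.03
tool_pos: [0.5309, 0.0821, 0.0356]
orientation: [-1.995, -2.426, -0.0]
force: [0.4, 2.1, 0.5]
opening: 0.0933
gripper_force: 1.7
```

{"op": "arm_command", "data": {
  "deltas": [
    [[0.02, -0.1, 0, 0, 0, 0], [0.02, -0.1, 0, 0, 0, 0]]
  ]
}}

```text
t: 4.2
tool_pos: [0.5313, 0.0799, 0.0356]
orientation: [-1.996, -2.426, 0.0]
force: [-0.3, 3.3, 0.8]
opening: 0.0926
gripper_force: 1.6
```

```bash
python3 -c "
from h import *
st();go(0,102,37)"
```

```text
t 4.2 pos [531.25  79.94  35.59] frame xy mm [  0.71 107.85] yaw 11.13 tilt [-0.  0.] Ff [0.35 3.25] Fz 0.82 Mz [ 0.52  0.2  -0.02] q6 -0.14
cm to go [ 0.04 -0.59  0.14]
```

{"op": "arm_command", "data": {
  "deltas": [
    [[0.02, -0.1, 0.02, 0, 0, 0], [0.02, -0.1, 0.02, 0, 0, 0], [0.02, -0.1, 0.02, 0, 0, 0]]
  ]
}}

```text
t: 4.45
tool_pos: [0.5317, 0.0768, 0.0361]
orientation: [-1.996, -2.426, 0.0]
force: [-2.1, 2.8, -1.9]
opening: 0.0928
gripper_force: 1.3
```

{"op": "arm_command", "data": {
  "deltas": [
    [[0.01, -0.05, 0, 0, 0, 0], [0.01, -0.05, 0, 0, 0, 0]]
  ]
}}

```text
t: 4.62
tool_pos: [0.5319, 0.0759, 0.0361]
orientation: [-1.996, -2.426, 0.0]
force: [-0.6, 2.5, -1.4]
opening: 0.0927
gripper_force: 1.3
```

```bash
python3 -c "
from h import *
st()"
```

```text
t 4.62 pos [531.94  75.87  36.12] frame xy mm [  0.6  103.73] yaw 11.12 tilt [-0.02 -0.01] Ff [-0.12  2.53] Fz -1.4 Mz [ 0.42  0.15 -0.06] q6 -0.15
```

{"op": "arm_command", "data": {
  "deltas": [
    [[0.01, -0.05, 0, 0, 0, 0], [0, -0.03, 0, 0, 0, 0]]
  ]
}}

```text
t: 4.78
tool_pos: [0.5321, 0.0751, 0.0362]
orientation: [-1.996, -2.426, 0.0]
force: [-0.2, 1.3, -1.2]
opening: 0.0925
gripper_force: 1.3
```

{"op": "arm_command", "data": {
  "deltas": [
    [[0.01, -0.03, 0, 0, 0, 0], [0, -0.03, 0, 0, 0, 0]]
  ]
}}

```text
t: 4.95
tool_pos: [0.5323, 0.0746, 0.0362]
orientation: [-1.996, -2.426, 0.0]
force: [-0.9, 2.9, -0.9]
opening: 0.0928
gripper_force: 1.9
```

{"op": "arm_command", "data": {
  "deltas": [
    [[0.01, -0.03, 0, 0, 0, 0], [0, -0.03, 0, 0, 0, 0]]
  ]
}}

```text
t: 5.12
tool_pos: [0.5323, 0.0746, 0.0362]
orientation: [-1.995, -2.426, -0.001]
force: [-0.0, 7.2, -1.5]
opening: 0.0928
gripper_force: 3.4
```

```bash
python3 -c "
from h import *
st()"
```

```text
t 5.12 pos [532.26  74.59  36.24] frame xy mm [  0.67 102.41] yaw 11.13 tilt [-0.01  0.05] Ff [1.34 7.02] Fz -1.52 Mz [ 1.16  0.24 -0.04] q6 -0.15
```

{"op": "arm_command", "data": {
  "deltas": [
    [[-0.05, 0.25, 0, 0, 0, 0], [-0.15, 0.75, 0.5, 0, 0, 0], [-0.2, 1.0, 2, 0, 0, 0], [0, 0, 2.5, 0, 0, 0], [0, 0, 1, 0, 0, 0], [0, 0, 0, 0, 0, 0]]
  ]
}}

```text
t: 5.62
tool_pos: [0.5312, 0.0944, 0.1001]
orientation: [1.992, 2.423, 0.007]
force: [0.1, 0.1, 0.8]
opening: 0.0931
gripper_force: 0.0
```

```bash
python3 -c "
from h import *
st();go(0,-125,96)"
```

```text
t 5.62 pos [531.17  94.4  100.11] frame xy mm [  3.44 122.05] yaw 11.15 tilt [0.39 0.01] Ff [0.11 0.12] Fz 0.79 Mz [-0.06  0.03 -0.01] q6 -0.11
cm to go [  4.46 -24.3   -0.41]
```

{"op": "arm_command", "data": {
  "deltas": [
    [[0.3, -1.6, 0, 0, 0, 0], [0.6, -3.2, 0, 0, 0, 0], [0.6, -3.2, 0, 0, 0, 0], [0.6, -3.2, 0, 0, 0, 0], [0.6, -3.2, 0, 0, 0, 0], [0.6, -3.2, 0, 0, 0, 0], [0.6, -3.2, 0, 0, 0, 0], [0.6, -3.0, 0, 0, 0, 0], [0, -1.0, -1, 0, 0, 0], [0, 0, -2, 0, 0, 0], [0, 0, -1.5, 0, 0, 0], [0, 0, -0.5, 0, 0, 0]]
  ]
}}

```text
t: 6.62
tool_pos: [0.5706, -0.1533, 0.0418]
orientation: [-1.993, -2.421, 0.003]
force: [0.0, 0.6, -0.8]
opening: 0.0929
gripper_force: 0.0
```

{"op": "arm_command", "data": {
  "deltas": [
    [[0, 0, -0.5, 0, 0, 0], [0, 0, -0.3, 0, 0, 0], [0, 0, 0, 0, 0, 0], [0, 0, 0, 0, 0, 0]]
  ]
}}

```text
t: 6.95
tool_pos: [0.5739, -0.1538, 0.0389]
orientation: [1.994, 2.426, 0.0]
force: [0.1, 0.0, -0.8]
opening: 0.0929
gripper_force: 0.0
```

```bash
python3 -c "
from h import *
st();go(0,-119,36)"
```

```text
t 6.95 pos [ 573.86 -153.78   38.87] frame xy mm [  -2.88 -129.69] yaw 11.15 tilt [ 0.05 -0.02] Ff [ 0.14 -0.02] Fz -0.76 Mz [-0.02  0.07  0.04] q6 -0.54
cm to go [ 0.08  1.1  -0.29]
```

{"op": "arm_command", "data": {
  "deltas": [
    [[0.05, 0.25, -0.1, 0, 0, 0], [0.02, 0.25, -0.1, 0, 0, 0], [0, 0.25, -0.05, 0, 0, 0], [0, 0.2, 0, 0, 0, 0], [0, 0.1, 0, 0, 0, 0], [-0.02, 0.1, 0, 0, 0, 0]]
  ]
}}

```text
t: 7.45
tool_pos: [0.5739, -0.1422, 0.0358]
orientation: [1.995, 2.426, 0.0]
force: [-0.1, -0.2, -0.7]
opening: 0.0931
gripper_force: 0.0
```

{"op": "arm_command", "data": {
  "deltas": [
    [[-0.02, 0.1, 0, 0, 0, 0], [-0.02, 0.1, 0, 0, 0, 0], [-0.02, 0.1, 0, 0, 0, 0], [-0.02, 0.1, 0, 0, 0, 0], [-0.02, 0.1, 0, 0, 0, 0], [-0.02, 0.1, 0, 0, 0, 0], [-0.02, 0.1, 0, 0, 0, 0]]
  ]
}}

```text
t: 8.03
tool_pos: [0.5725, -0.1356, 0.0357]
orientation: [1.996, 2.426, -0.0]
force: [1.6, -2.4, -1.0]
opening: 0.0932
gripper_force: 1.4
```

```bash
python3 -c "
from h import *
st();go(0,-104,36)"
```

```text
t 8.03 pos [ 572.47 -135.64   35.75] frame xy mm [  -0.72 -111.63] yaw 11.11 tilt [ 0.01 -0.02] Ff [ 1.15 -2.63] Fz -1.04 Mz [-0.58 -0.07  0.07] q6 -0.51
cm to go [-0.08  0.76  0.03]
```

{"op": "arm_command", "data": {
  "deltas": [
    [[-0.01, 0.1, 0, 0, 0, 0.04], [-0.01, 0.1, 0, 0, 0, 0.04], [-0.01, 0.1, 0, 0, 0, 0], [-0.01, 0.1, 0, 0, 0, 0], [-0.01, 0.1, 0, 0, 0, 0], [-0.01, 0.1, 0, 0, 0, 0]]
  ]
}}

```text
t: 8.53
tool_pos: [0.5719, -0.1294, 0.0358]
orientation: [1.994, 2.428, -0.0]
force: [-0.1, -3.2, -1.3]
opening: 0.093
gripper_force: 1.5
```

{"op": "arm_command", "data": {
  "deltas": [
    [[-0.01, 0.05, 0, 0, 0, 0], [-0.01, 0.05, 0, 0, 0, 0]]
  ]
}}

```text
t: 8.7
tool_pos: [0.5717, -0.1284, 0.0358]
orientation: [1.994, 2.428, 0.0]
force: [1.1, -3.8, -0.3]
opening: 0.0932
gripper_force: 1.5
```

```bash
python3 -c "
from h import *
st();go(0,-102,36)"
```

```text
t 8.7 pos [ 571.72 -128.36   35.79] frame xy mm [-4.0000e-02 -1.0434e+02] yaw 11.21 tilt [ 0.01 -0.  ] Ff [ 0.3  -3.95] Fz -0.32 Mz [-0.6   0.02  0.05] q6 -0.5
cm to go [-0.04  0.23  0.02]
```

{"op": "arm_command", "data": {
  "deltas": [
    [[-0.01, 0.05, 0, 0, 0, 0], [-0.01, 0.05, 0, 0, 0, 0]]
  ]
}}

```text
t: 8.87
tool_pos: [0.5715, -0.1275, 0.0358]
orientation: [1.994, 2.428, -0.0]
force: [0.2, -2.6, -0.3]
opening: 0.093
gripper_force: 1.5
```

{"op": "arm_command", "data": {
  "deltas": [
    [[-0.01, 0.03, 0, 0, 0, 0], [0, 0.02, 0, 0, 0, 0]]
  ]
}}

```text
t: 9.03
tool_pos: [0.5714, -0.127, 0.0358]
orientation: [1.994, 2.428, 0.0]
force: [-0.0, -3.9, -0.1]
opening: 0.0931
gripper_force: 1.6
```

{"op": "arm_command", "data": {
  "deltas": [
    [[-0.01, 0.03, 0, 0, 0, 0], [0, 0.02, 0, 0, 0, 0]]
  ]
}}

```text
t: 9.2
tool_pos: [0.5713, -0.1265, 0.0358]
orientation: [1.994, 2.428, -0.0]
force: [0.3, -3.5, 0.7]
opening: 0.0926
gripper_force: 1.6
```

```bash
python3 -c "
from h import *
st()"
```

```text
t 9.2 pos [ 571.26 -126.49   35.78] frame xy mm [  -0.14 -102.41] yaw 11.2 tilt [ 0. -0.] Ff [-0.38 -3.45] Fz 0.66 Mz [-0.65 -0.02 -0.04] q6 -0.5
```

{"op": "arm_command", "data": {
  "deltas": [
    [[-0.01, 0.03, 0, 0, 0, 0], [0, 0.02, 0, 0, 0, 0]]
  ]
}}

```text
t: 9.37
tool_pos: [0.5712, -0.126, 0.0358]
orientation: [1.994, 2.428, -0.0]
force: [0.3, -3.2, 1.2]
opening: 0.093
gripper_force: 1.6
```

{"op": "arm_command", "data": {
  "deltas": [
    [[-0.01, 0.03, 0, 0, 0, 0], [0, 0.02, 0, 0, 0, 0]]
  ]
}}

```text
t: 9.53
tool_pos: [0.5711, -0.1255, 0.0358]
orientation: [1.994, 2.428, -0.0]
force: [-0.1, -3.6, 0.1]
opening: 0.0928
gripper_force: 1.6
```

```bash
python3 -c "
from h import *
st()"
```

```text
t 9.53 pos [ 571.07 -125.46   35.76] frame xy mm [  -0.12 -101.37] yaw 11.21 tilt [ 0. -0.] Ff [-0.75 -3.49] Fz 0.14 Mz [-0.58 -0.07  0.05] q6 -0.5
```

{"op": "arm_command", "data": {
  "deltas": [
    [[-0.01, 0.03, 0, 0, 0, 0], [0, 0.02, 0, 0, 0, 0]]
  ]
}}

```text
t: 9.7
tool_pos: [0.571, -0.125, 0.0358]
orientation: [1.994, 2.428, 0.0]
force: [0.5, -2.9, 0.3]
opening: 0.0929
gripper_force: 1.6
```

{"op": "arm_command", "data": {
  "deltas": [
    [[-0.01, 0.03, 0, 0, 0, 0], [0, 0.02, 0, 0, 0, 0]]
  ]
}}

```text
t: 9.87
tool_pos: [0.5709, -0.1245, 0.0358]
orientation: [1.994, 2.428, -0.0]
force: [0.8, -3.6, 0.2]
opening: 0.093
gripper_force: 1.7
```

```bash
python3 -c "
from h import *
st()"
```

```text
t 9.87 pos [ 570.86 -124.46   35.77] frame xy mm [  -0.13 -100.34] yaw 11.21 tilt [ 0. -0.] Ff [ 0.05 -3.71] Fz 0.2 Mz [-0.67 -0.07  0.  ] q6 -0.5
```

{"op": "arm_command", "data": {
  "deltas": [
    [[-0.01, 0.03, 0, 0, 0, 0], [0, 0.02, 0, 0, 0, 0]]
  ]
}}

```text
t: 10.03
tool_pos: [0.5708, -0.1241, 0.0358]
orientation: [1.994, 2.428, -0.0]
force: [0.8, -5.2, -0.3]
opening: 0.093
gripper_force: 2.2
```

{"op": "arm_command", "data": {
  "deltas": [
    [[-0.01, 0.03, 0, 0, 0, 0], [0, 0.02, 0, 0, 0, 0]]
  ]
}}

```text
t: 10.2
tool_pos: [0.5707, -0.124, 0.0357]
orientation: [1.994, 2.427, -0.001]
force: [0.9, -6.0, -1.6]
opening: 0.0932
gripper_force: 3.3
```

```bash
python3 -c "
from h import *
st()"
```

```text
t 10.2 pos [ 570.68 -124.01   35.73] frame xy mm [ -0.22 -99.86] yaw 11.2 tilt [ 0.01 -0.05] Ff [-0.33 -6.02] Fz -1.56 Mz [-1.22 -0.1  -0.05] q6 -0.5
```

{"op": "arm_command", "data": {
  "deltas": [
    [[0.05, -0.25, 0, 0, 0, 0], [0.15, -0.75, 0.5, 0, 0, 0], [0.1, -0.5, 2, 0, 0, 0], [0, 0, 3, 0, 0, 0], [-0.3, 1.6, 0.5, 0, 0, 0], [-0.6, 3.2, 0, 0, 0, 0], [-0.6, 3.2, 0, 0, 0, 0], [-0.6, 3.2, 0, 0, 0, 0], [-0.6, 3.2, 0, 0, 0, 0], [-0.6, 3.2, 0, 0, 0, 0], [-0.6, 3.2, 0, 0, 0, 0], [-0.6, 3.0, 0, 0, 0, 0]]
  ]
}}

```text
t: 11.2
tool_pos: [0.5279, 0.1016, 0.0959]
orientation: [-1.993, -2.427, -0.001]
force: [0.7, 0.2, 0.7]
opening: 0.0928
gripper_force: 0.0
```

{"op": "arm_command", "data": {
  "deltas": [
    [[0, 0.5, 0, 0, 0, 0], [0, 0, 0, 0, 0, 0]]
  ]
}}

```text
t: 11.37
tool_pos: [0.5281, 0.1066, 0.0959]
orientation: [-1.989, -2.431, -0.001]
force: [0.1, 0.1, 0.2]
opening: 0.093
gripper_force: 0.0
```

```bash
python3 -c "
from h import *
st();go(0,127,36)"
```

```text
t 11.37 pos [528.12 106.62  95.86] frame xy mm [  2.83 134.63] yaw 11.4 tilt [-0.01  0.04] Ff [0.13 0.04] Fz 0.19 Mz [-0.05  0.1  -0.02] q6 -0.1
cm to go [-0.13 -0.8  -5.99]
```

{"op": "arm_command", "data": {
  "deltas": [
    [[0, -0.2, -2, 0, 0, -0.1], [-0.05, -0.2, -2, 0, 0, -0.1], [-0.05, -0.2, -1.3, 0, 0, 0], [0, -0.2, -0.6, 0, 0, 0], [0, 0, -0.1, 0, 0, 0], [0, 0, 0, 0, 0, 0], [0, 0, 0, 0, 0, 0]]
  ]
}}

```text
t: 11.95
tool_pos: [0.5286, 0.0961, 0.0368]
orientation: [1.998, 2.423, 0.002]
force: [0.6, 0.2, 0.4]
opening: 0.0929
gripper_force: 0.0
```

```bash
python3 -c "
from h import *
st();go(0,110.4,36)"
```

```text
t 11.95 pos [528.58  96.12  36.77] frame xy mm [  1.24 124.25] yaw 10.96 tilt [0.08 0.01] Ff [0.61 0.08] Fz 0.43 Mz [-0.07  0.11 -0.03] q6 -0.11
cm to go [ 0.15 -1.38 -0.08]
```

{"op": "arm_command", "data": {
  "deltas": [
    [[0.02, -0.15, -0.05, 0, 0, 0.2], [0.02, -0.15, 0, 0, 0, 0], [0.02, -0.1, 0, 0, 0, 0], [0.01, -0.1, 0, 0, 0, 0], [0.01, -0.1, 0, 0, 0, 0], [0.01, -0.1, 0, 0, 0, 0], [0.01, -0.1, 0, 0, 0, 0], [0.01, -0.1, 0, 0, 0, 0]]
  ]
}}

```text
t: 12.62
tool_pos: [0.5289, 0.088, 0.0355]
orientation: [-1.994, -2.428, -0.001]
force: [-0.9, 4.4, 2.7]
opening: 0.093
gripper_force: 2.1
```

```bash
python3 -c "
from h import *
st();go(0,110.4,36)"
```

```text
t 12.62 pos [528.85  88.05  35.45] frame xy mm [-7.0000e-02  1.1627e+02] yaw 11.22 tilt [0.02 0.05] Ff [-0.06  4.49] Fz 2.7 Mz [ 0.6   0.2  -0.03] q6 -0.13
cm to go [ 0.12 -0.58  0.05]
```

{"op": "arm_command", "data": {
  "deltas": [
    [[0.02, -0.1, 0, 0, 0, 0], [0.02, -0.1, 0, 0, 0, 0], [0.02, -0.1, 0, 0, 0, 0], [0.02, -0.1, 0, 0, 0, 0], [0.02, -0.08, 0, 0, 0, 0], [0.01, -0.05, 0, 0, 0, 0], [0, 0, 0, 0, 0, 0]]
  ]
}}

```text
t: 13.2
tool_pos: [0.5299, 0.0821, 0.0353]
orientation: [1.994, 2.427, 0.0]
force: [-0.4, 3.2, 1.6]
opening: 0.0931
gripper_force: 1.9
```

```bash
python3 -c "
from h import *
st();go(0,110.4,36)"
```

```text
t 13.2 pos [529.95  82.06  35.26] frame xy mm [ -0.15 110.19] yaw 11.2 tilt [ 0.01 -0.01] Ff [0.19 3.25] Fz 1.57 Mz [0.66 0.06 0.05] q6 -0.14
cm to go [0.01 0.02 0.07]
```

{"op": "arm_command", "data": {
  "deltas": [
    [[-0.05, 0.25, 0, 0, 0, 0], [-0.15, 0.75, 0.5, 0, 0, 0], [-0.15, 0.75, 2, 0, 0, 0], [0, 0, 3, 0, 0, 0], [-0.3, -0.5, 0.7, 0, 0, -5], [-0.6, -1.1, 0, 0, 0, -6.5], [-0.6, -1.1, 0, 0, 0, -6.5], [-0.6, -1.1, 0, 0, 0, -6.5], [-0.6, -1.1, 0, 0, 0, -6.5], [-0.6, -1.1, 0, 0, 0, -6.5], [-0.6, -1.1, 0, 0, 0, -6.5], [-0.6, -1.1, 0, 0, 0, -6.5]]
  ]
}}

```text
t: 14.2
tool_pos: [0.4808, 0.0173, 0.0973]
orientation: [2.842, 1.337, -0.001]
force: [0.1, -0.4, -0.5]
opening: 0.0932
gripper_force: 0.0
```

{"op": "arm_command", "data": {
  "deltas": [
    [[-0.6, -1.1, 0, 0, 0, -6.5], [-0.6, -1.1, 0, 0, 0, -6.5], [-0.6, -1.1, 0, 0, 0, -6.5], [-0.6, -1.1, 0, 0, 0, -6.5], [-0.6, -1.1, 0, 0, 0, -6.5], [-0.6, -1.1, 0, 0, 0, -6], [-0.6, -1.0, 0, 0, 0, -1], [0, 0, 0, 0, 0, 0], [0, 0, 0, 0, 0, 0]]
  ]
}}

```text
t: 14.95
tool_pos: [0.4393, -0.0584, 0.0973]
orientation: [3.126, 0.307, 0.0]
force: [-0.0, -0.8, 0.4]
opening: 0.093
gripper_force: 0.0
```

```bash
python3 -c "
from h import *
st();go(-110,1.3,36)"
```

```text
t 14.95 pos [439.26 -58.37  97.35] frame xy mm [-116.39   -9.96] yaw -78.8 tilt [ 0.   -0.02] Ff [-0.17 -0.74] Fz 0.36 Mz [-0.04  0.14 -0.04] q6 1.13
cm to go [ 0.41  1.23 -6.13]
```

{"op": "arm_command", "data": {
  "deltas": [
    [[0.1, 0.3, -2, 0, 0, 0], [0.1, 0.3, -2, 0, 0, 0], [0.1, 0.3, -1.3, 0, 0, 0], [0.1, 0.3, -0.6, 0, 0, 0], [0, 0, -0.2, 0, 0, 0], [0, 0, 0, 0, 0, 0], [0, 0, 0, 0, 0, 0]]
  ]
}}

```text
t: 15.53
tool_pos: [0.4441, -0.0462, 0.037]
orientation: [3.126, 0.308, 0.001]
force: [-0.8, -0.6, -0.2]
opening: 0.0928
gripper_force: 0.0
```

```bash
python3 -c "
from h import *
st();go(-95,1.3,36)"
```

```text
t 15.53 pos [444.05 -46.21  37.05] frame xy mm [-109.33    1.04] yaw -78.75 tilt [ 0.06 -0.02] Ff [-0.88 -0.39] Fz -0.16 Mz [-0.06  0.12 -0.04] q6 1.16
cm to go [ 1.4  0.3 -0.1]
```

{"op": "arm_command", "data": {
  "deltas": [
    [[0.24, 0.05, -0.05, 0, 0, 0], [0.24, 0.05, -0.05, 0, 0, 0], [0.24, 0.05, 0, 0, 0, 0], [0.24, 0.05, 0, 0, 0, 0], [0.2, 0.04, 0, 0, 0, 0], [0.1, 0.02, 0, 0, 0, 0], [0.1, 0.02, 0, 0, 0, 0], [0.1, 0.02, 0, 0, 0, 0], [0.1, 0.02, 0, 0, 0, 0]]
  ]
}}

```text
t: 16.28
tool_pos: [0.459, -0.0431, 0.0352]
orientation: [-3.127, -0.307, 0.0]
force: [0.1, -0.6, 0.8]
opening: 0.0929
gripper_force: 0.0
```

{"op": "arm_command", "data": {
  "deltas": [
    [[0.1, 0.02, 0, 0, 0, 0], [0.1, 0.02, 0, 0, 0, 0], [0.1, 0.02, 0, 0, 0, 0], [0.1, 0.02, 0, 0, 0, 0]]
  ]
}}

```text
t: 16.62
tool_pos: [0.463, -0.0423, 0.0352]
orientation: [3.127, 0.307, -0.0]
force: [-0.2, -0.1, 0.2]
opening: 0.0929
gripper_force: 0.0
```

```bash
python3 -c "
from h import *
st();go(-80,1.3,36)"
```

```text
t 16.62 pos [463.04 -42.26  35.24] frame xy mm [-89.94   1.23] yaw -78.8 tilt [-0. -0.] Ff [-0.22 -0.1 ] Fz 0.22 Mz [-0.09  0.18 -0.01] q6 1.17
cm to go [0.97 0.2  0.08]
```

{"op": "arm_command", "data": {
  "deltas": [
    [[0.1, 0.02, 0, 0, 0, 0], [0.1, 0.02, 0, 0, 0, 0], [0.1, 0.02, 0, 0, 0, 0], [0.1, 0.02, 0, 0, 0, 0]]
  ]
}}

```text
t: 16.95
tool_pos: [0.4663, -0.0415, 0.035]
orientation: [-3.126, -0.307, 0.002]
force: [-5.2, -1.4, 2.2]
opening: 0.0932
gripper_force: 2.1
```

{"op": "arm_command", "data": {
  "deltas": [
    [[0.1, 0.02, 0, 0, 0, 0], [0.1, 0.02, 0, 0, 0, 0], [0.1, 0.02, 0, 0, 0, 0], [0.05, 0.01, 0, 0, 0, 0]]
  ]
}}

```text
t: 17.28
tool_pos: [0.4704, -0.0406, 0.035]
orientation: [-3.126, -0.307, 0.0]
force: [-3.2, -0.5, -1.2]
opening: 0.0931
gripper_force: 1.5
```

```bash
python3 -c "
from h import *
st();go(-77,1.3,36)"
```

```text
t 17.28 pos [470.42 -40.65  34.99] frame xy mm [-82.38   1.38] yaw -78.79 tilt [-0.02  0.01] Ff [-3.24  0.17] Fz -1.23 Mz [-0.15  0.71 -0.02] q6 1.18
cm to go [0.53 0.1  0.1 ]
```

{"op": "arm_command", "data": {
  "deltas": [
    [[0.1, 0.02, 0, 0, 0, 0], [0.1, 0.02, 0, 0, 0, 0], [0.05, 0.01, 0, 0, 0, 0], [0.05, 0.01, 0, 0, 0, 0]]
  ]
}}

```text
t: 17.62
tool_pos: [0.4734, -0.0401, 0.0351]
orientation: [-3.126, -0.307, 0.0]
force: [-2.4, -0.1, -1.7]
opening: 0.0927
gripper_force: 1.3
```

{"op": "arm_command", "data": {
  "deltas": [
    [[0.05, 0.01, 0, 0, 0, 0], [0.03, 0, 0, 0, 0, 0]]
  ]
}}

```text
t: 17.78
tool_pos: [0.4743, -0.04, 0.0352]
orientation: [-3.126, -0.307, 0.0]
force: [-3.0, -0.4, -1.3]
opening: 0.0929
gripper_force: 1.3
```

{"op": "arm_command", "data": {
  "deltas": [
    [[0.03, 0.01, 0, 0, 0, 0], [0.02, 0, 0, 0, 0, 0]]
  ]
}}

```text
t: 17.95
tool_pos: [0.4748, -0.0399, 0.0352]
orientation: [-3.127, -0.307, -0.0]
force: [-3.3, -0.2, -2.0]
opening: 0.0927
gripper_force: 1.2
```

```bash
python3 -c "
from h import *
st();go(-77,1.3,36)"
```

```text
t 17.95 pos [474.77 -39.93  35.23] frame xy mm [-77.97   1.24] yaw -78.8 tilt [0. 0.] Ff [-3.27  0.43] Fz -1.95 Mz [-0.1   0.61  0.07] q6 1.18
cm to go [0.09 0.03 0.08]
```

{"op": "arm_command", "data": {
  "deltas": [
    [[0.03, 0.01, 0, 0, 0, 0], [0.02, 0, 0, 0, 0, 0]]
  ]
}}

```text
t: 18.12
tool_pos: [0.4753, -0.0399, 0.0352]
orientation: [-3.127, -0.307, -0.0]
force: [-3.0, -0.2, -1.2]
opening: 0.0931
gripper_force: 1.3
```

{"op": "arm_command", "data": {
  "deltas": [
    [[0.03, 0.01, 0, 0, 0, 0], [0.02, 0, 0, 0, 0, 0]]
  ]
}}

```text
t: 18.28
tool_pos: [0.4758, -0.0398, 0.0353]
orientation: [3.127, 0.307, 0.0]
force: [-2.4, -0.2, -1.4]
opening: 0.0928
gripper_force: 1.3
```

```bash
python3 -c "
from h import *
st()"
```

```text
t 18.28 pos [475.79 -39.77  35.27] frame xy mm [-76.94   1.19] yaw -78.8 tilt [ 0. -0.] Ff [-2.41  0.22] Fz -1.35 Mz [-0.07  0.64 -0.01] q6 1.18
```

{"op": "arm_command", "data": {
  "deltas": [
    [[0.03, 0.01, 0, 0, 0, 0], [0.02, 0, 0, 0, 0, 0]]
  ]
}}

```text
t: 18.45
tool_pos: [0.4763, -0.0397, 0.0353]
orientation: [-3.127, -0.307, -0.0]
force: [-2.5, -0.0, -0.8]
opening: 0.0935
gripper_force: 1.3
```

{"op": "arm_command", "data": {
  "deltas": [
    [[0.03, 0.01, 0, 0, 0, 0], [0.02, 0, 0, 0, 0, 0]]
  ]
}}

```text
t: 18.62
tool_pos: [0.4768, -0.0396, 0.0353]
orientation: [-3.127, -0.307, -0.0]
force: [-3.2, -0.7, -0.2]
opening: 0.0929
gripper_force: 1.4
```

```bash
python3 -c "
from h import *
st()"
```

```text
t 18.62 pos [476.82 -39.55  35.25] frame xy mm [-75.89   1.21] yaw -78.8 tilt [0. 0.] Ff [-3.27 -0.1 ] Fz -0.2 Mz [-0.05  0.66  0.01] q6 1.19
```

{"op": "arm_command", "data": {
  "deltas": [
    [[0.03, 0.01, 0, 0, 0, 0], [0.02, 0, 0, 0, 0, 0]]
  ]
}}

```text
t: 18.78
tool_pos: [0.477, -0.0395, 0.0352]
orientation: [3.127, 0.307, -0.001]
force: [-6.1, -0.4, 1.7]
opening: 0.0929
gripper_force: 3.0
```

{"op": "arm_command", "data": {
  "deltas": [
    [[0.03, 0.01, 0, 0, 0, 0], [0.02, 0, 0, 0, 0, 0]]
  ]
}}

```text
t: 18.95
tool_pos: [0.477, -0.0395, 0.0353]
orientation: [3.127, 0.307, -0.003]
force: [-8.4, -0.3, 4.8]
opening: 0.0927
gripper_force: 4.5
```

```bash
python3 -c "
from h import *
st()"
```

```text
t 18.95 pos [476.97 -39.51  35.25] frame xy mm [-75.73   1.22] yaw -78.8 tilt [-0.11 -0.01] Ff [-8.29  1.29] Fz 4.82 Mz [-0.3   1.67 -0.09] q6 1.19
```

{"op": "arm_command", "data": {
  "deltas": [
    [[-0.25, -0.05, 0, 0, 0, 0], [-0.75, -0.15, 0.5, 0, 0, 0], [-0.5, -0.1, 2, 0, 0, 0], [0, 0, 3, 0, 0, 0], [1.5, 0.3, 0.6, 0, 0, 0], [2.8, 0.55, 0, 0, 0, 0], [2.8, 0.55, 0, 0, 0, 0], [2.8, 0.55, 0, 0, 0, 0], [2.8, 0.55, 0, 0, 0, 0], [2.8, 0.55, 0, 0, 0, 0], [2.8, 0.55, 0, 0, 0, 0], [1.3, 0.25, 0, 0, 0, 0]]
  ]
}}

```text
t: 19.95
tool_pos: [0.6624, -0.003, 0.0969]
orientation: [-3.126, -0.307, -0.006]
force: [0.6, 0.4, 0.8]
opening: 0.0926
gripper_force: 0.0
```

{"op": "arm_command", "data": {
  "deltas": [
    [[0, 0, 0, 0, 0, 0], [0, 0, 0, 0, 0, 0]]
  ]
}}

```text
t: 20.12
tool_pos: [0.6594, -0.0037, 0.0962]
orientation: [-3.126, -0.307, -0.001]
force: [-0.6, -0.1, -0.4]
opening: 0.093
gripper_force: 0.0
```

```bash
python3 -c "
from h import *
st();go(105,1.3,36)"
```

```text
t 20.12 pos [659.37  -3.68  96.22] frame xy mm [110.15   0.94] yaw -78.77 tilt [0.05 0.01] Ff [-0.58  0.  ] Fz -0.41 Mz [-0.04  0.15 -0.01] q6 1.29
cm to go [-0.51 -0.07 -6.02]
```

{"op": "arm_command", "data": {
  "deltas": [
    [[0, 0.02, -2, 0, 0, 0], [0, 0.02, -2, 0, 0, 0], [0, 0, -1.4, 0, 0, 0], [0, 0, -0.6, 0, 0, 0], [-0.24, -0.05, -0.05, 0, 0, 0], [-0.24, -0.05, 0, 0, 0, 0], [-0.24, -0.05, 0, 0, 0, 0], [-0.24, -0.05, 0, 0, 0, 0], [-0.24, -0.05, 0, 0, 0, 0], [-0.24, -0.05, 0, 0, 0, 0], [-0.1, -0.02, 0, 0, 0, 0], [-0.1, -0.02, 0, 0, 0, 0]]
  ]
}}

```text
t: 21.12
tool_pos: [0.6423, -0.0069, 0.0361]
orientation: [3.127, 0.307, 0.001]
force: [0.4, 0.1, 0.1]
opening: 0.0929
gripper_force: 0.0
```

{"op": "arm_command", "data": {
  "deltas": [
    [[-0.1, -0.02, 0, 0, 0, 0], [-0.1, -0.02, 0, 0, 0, 0], [-0.1, -0.02, 0, 0, 0, 0], [-0.1, -0.02, 0, 0, 0, 0], [-0.1, -0.02, 0, 0, 0, 0], [-0.1, -0.02, 0, 0, 0, 0]]
  ]
}}

```text
t: 21.62
tool_pos: [0.6366, -0.008, 0.036]
orientation: [3.127, 0.307, 0.001]
force: [2.9, 0.9, -0.3]
opening: 0.0928
gripper_force: 1.7
```

```bash
python3 -c "
from h import *
st();go(78.5,1.3,36)"
```

```text
t 21.62 pos [636.64  -8.04  35.99] frame xy mm [87.01  1.08] yaw -78.8 tilt [0.04 0.  ] Ff [2.98 0.31] Fz -0.34 Mz [ 0.09 -0.43  0.01] q6 1.28
cm to go [-0.84 -0.14  0.  ]
```

{"op": "arm_command", "data": {
  "deltas": [
    [[-0.1, -0.02, 0, 0, 0, 0], [-0.1, -0.02, 0, 0, 0, 0], [-0.1, -0.02, 0, 0, 0, 0], [-0.1, -0.02, 0, 0, 0, 0], [-0.1, -0.02, 0, 0, 0, 0], [-0.1, -0.02, 0, 0, 0, 0], [-0.1, -0.02, 0, 0, 0, 0]]
  ]
}}

```text
t: 22.2
tool_pos: [0.6295, -0.0095, 0.036]
orientation: [3.127, 0.307, 0.001]
force: [4.7, 0.9, 1.8]
opening: 0.0933
gripper_force: 2.1
```

{"op": "arm_command", "data": {
  "deltas": [
    [[-0.05, -0.01, 0, 0, 0, 0], [-0.03, 0, 0, 0, 0, 0]]
  ]
}}

```text
t: 22.37
tool_pos: [0.6287, -0.0096, 0.0359]
orientation: [3.126, 0.307, 0.001]
force: [4.7, 0.9, 2.6]
opening: 0.0927
gripper_force: 2.2
```

{"op": "arm_command", "data": {
  "deltas": [
    [[-0.03, -0.01, 0, 0, 0, 0], [-0.02, 0, 0, 0, 0, 0]]
  ]
}}

```text
t: 22.53
tool_pos: [0.6283, -0.0097, 0.036]
orientation: [3.126, 0.307, 0.001]
force: [5.2, 1.2, 3.3]
opening: 0.093
gripper_force: 2.3
```

```bash
python3 -c "
from h import *
st()"
```

```text
t 22.53 pos [628.3   -9.74  35.97] frame xy mm [78.49  1.03] yaw -78.8 tilt [ 0.03 -0.  ] Ff [5.29 0.17] Fz 3.34 Mz [ 0.03 -0.63  0.  ] q6 1.28
```

{"op": "arm_command", "data": {
  "deltas": [
    [[-0.03, -0.01, 0, 0, 0, 0], [-0.02, 0, 0, 0, 0, 0]]
  ]
}}

```text
t: 22.7
tool_pos: [0.6277, -0.0098, 0.0359]
orientation: [3.127, 0.307, 0.001]
force: [4.2, 1.3, 2.2]
opening: 0.0927
gripper_force: 2.3
```

{"op": "arm_command", "data": {
  "deltas": [
    [[-0.03, -0.01, 0, 0, 0, 0], [-0.02, 0, 0, 0, 0, 0]]
  ]
}}

```text
t: 22.87
tool_pos: [0.6271, -0.0099, 0.0358]
orientation: [3.127, 0.307, 0.0]
force: [5.0, 0.9, 2.6]
opening: 0.0931
gripper_force: 2.3
```

```bash
python3 -c "
from h import *
st()"
```

```text
t 22.87 pos [627.09  -9.92  35.79] frame xy mm [77.27  1.09] yaw -78.8 tilt [ 0.01 -0.  ] Ff [ 5.07 -0.1 ] Fz 2.63 Mz [ 0.07 -0.7   0.02] q6 1.28
```

{"op": "arm_command", "data": {
  "deltas": [
    [[-0.03, -0.01, 0, 0, 0, 0], [-0.02, 0, 0, 0, 0, 0]]
  ]
}}

```text
t: 23.03
tool_pos: [0.6266, -0.01, 0.0358]
orientation: [3.127, 0.307, 0.0]
force: [5.9, 0.4, 1.2]
opening: 0.0926
gripper_force: 2.9
```

{"op": "arm_command", "data": {
  "deltas": [
    [[-0.03, -0.01, 0, 0, 0, 0], [-0.02, 0, 0, 0, 0, 0]]
  ]
}}

```text
t: 23.2
tool_pos: [0.6265, -0.0101, 0.0358]
orientation: [3.127, 0.306, 0.002]
force: [8.3, -0.2, 0.6]
opening: 0.0932
gripper_force: 3.9
```

```bash
python3 -c "
from h import *
st()"
```

```text
t 23.2 pos [626.54 -10.11  35.78] frame xy mm [76.69  1.01] yaw -78.81 tilt [0.07 0.  ] Ff [ 8.11 -1.78] Fz 0.62 Mz [ 0.16 -1.23 -0.14] q6 1.28
```

{"op": "arm_command", "data": {
  "deltas": [
    [[0.25, 0.05, 0, 0, 0, 0], [0.75, 0.15, 0.5, 0, 0, 0], [0.5, 0.1, 2, 0, 0, 0], [0, 0, 3, 0, 0, 0], [-1.5, -0.3, 0.6, 0, 0, 0], [-2.8, -0.55, 0, 0, 0, 0], [-2.8, -0.55, 0, 0, 0, 0], [-2.8, -0.55, 0, 0, 0, 0], [-2.8, -0.55, 0, 0, 0, 0], [-2.8, -0.55, 0, 0, 0, 0], [-2.8, -0.55, 0, 0, 0, 0], [-1.5, -0.3, 0, 0, 0, 0]]
  ]
}}

```text
t: 24.2
tool_pos: [0.4385, -0.046, 0.0947]
orientation: [-3.125, -0.306, 0.009]
force: [0.6, -1.0, -0.5]
opening: 0.093
gripper_force: 0.0
```

{"op": "arm_command", "data": {
  "deltas": [
    [[0, 0, 0, 0, 0, 0], [0, 0, 0, 0, 0, 0]]
  ]
}}

```text
t: 24.37
tool_pos: [0.4418, -0.0461, 0.096]
orientation: [-3.126, -0.305, 0.003]
force: [0.0, -0.3, -0.2]
opening: 0.0927
gripper_force: 0.0
```

```bash
python3 -c "
from h import *
st();go(-110,1.3,36)"
```

```text
t 24.37 pos [441.79 -46.05  96.02] frame xy mm [-111.52    1.64] yaw -78.84 tilt [-0.11  0.02] Ff [-0.03 -0.25] Fz -0.19 Mz [-0.03  0.07  0.  ] q6 1.16
cm to go [ 0.16 -0.   -6.  ]
```

{"op": "arm_command", "data": {
  "deltas": [
    [[0, 0, -2, 0, 0, 0], [0, 0, -2, 0, 0, 0], [0, 0, -1.4, 0, 0, 0], [0, 0, -0.6, 0, 0, 0], [0.24, 0.05, 0, 0, 0, 0], [0.24, 0.05, 0, 0, 0, 0], [0.24, 0.05, 0, 0, 0, 0], [0.24, 0.05, 0, 0, 0, 0], [0.24, 0.05, 0, 0, 0, 0], [0.24, 0.05, 0, 0, 0, 0], [0.1, 0.02, 0, 0, 0, 0], [0, 0, 0, 0, 0, 0]]
  ]
}}

```text
t: 25.37
tool_pos: [0.4589, -0.0429, 0.037]
orientation: [3.126, 0.307, 0.001]
force: [0.6, -0.1, -0.0]
opening: 0.0933
gripper_force: 0.0
```

```bash
python3 -c "
from h import *
st();go(-83.7,1.3,36)"
```

```text
t 25.37 pos [458.89 -42.88  37.03] frame xy mm [-94.12   1.43] yaw -78.79 tilt [ 0.03 -0.01] Ff [ 0.57 -0.17] Fz -0.04 Mz [-0.04  0.14 -0.06] q6 1.17
cm to go [ 1.03  0.19 -0.1 ]
```

{"op": "arm_command", "data": {
  "deltas": [
    [[0.1, 0.02, -0.1, 0, 0, 0], [0.1, 0.02, 0, 0, 0, 0], [0.1, 0.02, 0, 0, 0, 0], [0.1, 0.02, 0, 0, 0, 0], [0.1, 0.02, 0, 0, 0, 0], [0.1, 0.02, 0, 0, 0, 0], [0.1, 0.02, 0, 0, 0, 0], [0.1, 0.02, 0, 0, 0, 0], [0.1, 0.02, 0, 0, 0, 0], [0, 0, 0, 0, 0, 0]]
  ]
}}

```text
t: 26.2
tool_pos: [0.4676, -0.041, 0.0355]
orientation: [-3.126, -0.307, 0.0]
force: [-2.5, -0.0, -1.0]
opening: 0.093
gripper_force: 1.0
```

```bash
python3 -c "
from h import *
st();go(-83.7,1.3,36)"
```

```text
t 26.2 pos [467.56 -40.97  35.55] frame xy mm [-85.25   1.62] yaw -78.79 tilt [-0.    0.01] Ff [-2.49  0.48] Fz -0.98 Mz [-0.08  0.54 -0.04] q6 1.18
cm to go [ 0.16 -0.    0.05]
```

{"op": "arm_command", "data": {
  "deltas": [
    [[0.08, 0.01, 0, 0, 0, 0], [0.07, 0.01, 0, 0, 0, 0], [0, 0, 0, 0, 0, 0], [0, 0, 0, 0, 0, 0]]
  ]
}}

```text
t: 26.53
tool_pos: [0.469, -0.0408, 0.0357]
orientation: [-3.126, -0.307, -0.0]
force: [-2.0, -1.2, -0.7]
opening: 0.0927
gripper_force: 1.0
```

```bash
python3 -c "
from h import *
st();go(-83.7,1.3,36)"
```

```text
t 26.53 pos [468.99 -40.8   35.66] frame xy mm [-83.81   1.51] yaw -78.79 tilt [0.   0.01] Ff [-2.22 -0.75] Fz -0.73 Mz [-0.04  0.5   0.04] q6 1.18
cm to go [ 0.01 -0.02  0.03]
```

{"op": "arm_command", "data": {
  "deltas": [
    [[-0.2, -0.04, 0, 0, 0, 0], [-0.7, -0.14, 0, 0, 0, 0], [-0.8, -0.16, 1.5, 0, 0, 0], [0, 0, 3.5, 0, 0, 0], [0, 0, 4, 0, 0, 0], [0.5, 1.5, 4, 0, 0, 4], [0.7, 3, 2, 0, 0, 6.6], [0.7, 3, 0.5, 0, 0, 6.6], [0.7, 3, 0, 0, 0, 6.6], [0.7, 3, 0, 0, 0, 6.6], [0.7, 3, 0, 0, 0, 6.6], [0.8, 3, 0, 0, 0, 6.6]]
  ]
}}

```text
t: 27.53
tool_pos: [0.4999, 0.1517, 0.1901]
orientation: [2.785, 1.454, 0.003]
force: [0.9, -0.2, 0.2]
opening: 0.0927
gripper_force: 0.0
```

{"op": "arm_command", "data": {
  "deltas": [
    [[0.8, 3, 0, 0, 0, 6.6], [0.8, 3, 0, 0, 0, 6.6], [0.8, 3, 0, 0, 0, 6.6], [0.8, 3, 0, 0, 0, 6.6], [0.8, 3, 0, 0, 0, 6.6], [0.8, 3, 0, 0, 0, 5.6], [0, 0, 0, 0, 0, 0], [0, 0, 0, 0, 0, 0]]
  ],
  "gripper": 0.3
}}

```text
t: 28.2
tool_pos: [0.5475, 0.3314, 0.1891]
orientation: [-2.152, -2.288, 0.0]
force: [-0.2, -0.5, -0.0]
opening: 0.0608
gripper_force: 0.0
```

Run:
```python
from h import *
st()
im=np.mean([eyes.read_camera('top').astype(float) for _ in range(6)],0).astype(np.uint8)
cv2.imwrite('pics/topavg2.png',im)
g=lambda a:np.clip(a.astype(float)*1.6,0,255).astype(np.uint8)
cv2.imwrite('pics/f2.png',g(cv2.resize(im[150:250,262:382],None,fx=6,fy=6,interpolation=cv2.INTER_CUBIC)))
```

```text
t 28.2 pos [547.54 331.39 189.13] frame xy mm [ 65.53 351.35] yaw 3.5 tilt [-0.01 -0.01] Ff [-0.32 -0.49] Fz -0.04 Mz [-0.06  0.09 -0.01] q6 0.4
```

View pics/f2.png

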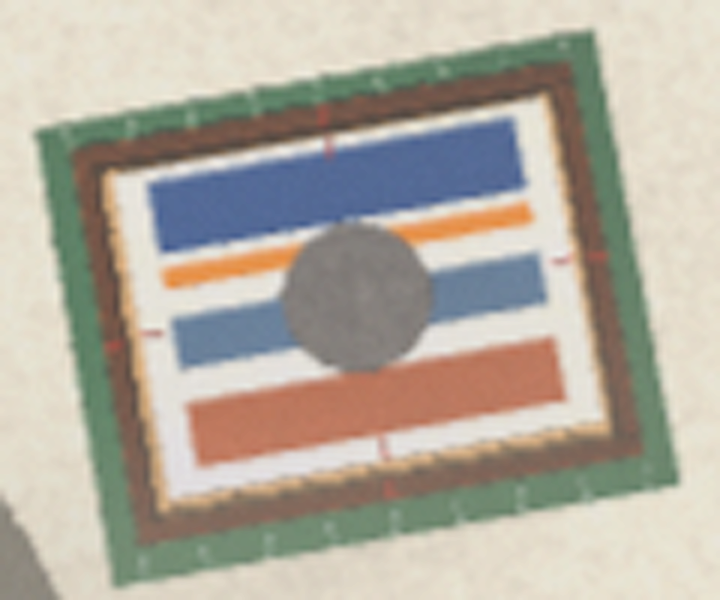

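The panel now sits evenly in the frame, with the pad at about (357,297). I'll check it numerically against the ticks.

Run:
```python
from h import *
def sub(p): return [((u+.5)/6-.5+262,(v+.5)/6-.5+150) for u,v in p]
F=lambda p,z: back('top',sub(p),z)[:,:2]*1000
a=np.radians(11.2);R=np.array([[np.cos(a),-np.sin(a)],[np.sin(a),np.cos(a)]])
for nm,p,z in(('frameticks',[(323,115),(113,345),(598,256),(391,491)],.03),('panelticks',[(330,147),(152,333),(562,260),(384,447)],.049)):
    P=(F(p,z)-C*1000)@R; print(nm,P.round(1).tolist(),'centre',P.mean(0),'ang LR',11.2-np.degrees(np.arctan2(*(P[1]-P[2]))),'ang FN',11.2+np.degrees(np.arctan2(*(P[0]-P[3])[::-1])))
def pad(f):
    b=cv2.imread(f)[150:250,262:382]; h=cv2.cvtColor(cv2.resize(b,None,fx=6,fy=6,interpolation=cv2.INTER_CUBIC),cv2.COLOR_BGR2HSV)
    m=cv2.inRange(h,(0,0,40),(179,50,110)); 
    n,l,s,ce=cv2.connectedComponentsWithStats(m)
    i=min((k for k in range(1,n) if s[k,4]>5000),key=lambda k:np.hypot(*(ce[k]-[355,300]))); return ce[i],s[i,4]
for f in('pics/topavg.png','pics/topavg2.png'):
    q,A=pad(f); print(f,q,A,(F([q],.051)-C*1000)@R)
```

```text
frameticks [[87.8, -0.2], [-0.1, 113.8], [0.6, -113.3], [-88.7, 0.0]] centre [-0.09267167  0.08226159] ang LR 11.368286315502571 ang FN 11.118300685100373
panelticks [[69.8, -0.3], [0.6, 94.1], [0.2, -94.6], [-68.8, -0.0]] centre [ 0.4584621 -0.219825 ] ang LR 11.065428513819999 ang FN 11.069283779692727
pics/topavg.png [347.26912279 299.41333736] 23153 [[-0.27890337  4.40949278]]
pics/topavg2.png [357.82271945 297.76457616] 18592 [[-0.39313958 -0.41998522]]
```

{"op": "arm_command", "data": {
  "deltas": [
    [[-0.5, -0.9, -1, 0, 0, 0], [-0.5, -0.9, -2, 0, 0, 0], [-0.4, -0.9, -2.5, 0, 0, 0], [0, 0, -2.5, 0, 0, 0], [0, 0, -2, 0, 0, 0], [0, 0, -1.2, 0, 0, 0], [0, 0, -0.7, 0, 0, 0], [0, 0, 0, 0, 0, 0], [0, 0, 0, 0, 0, 0]]
  ]
}}

```text
t: 29.25
tool_pos: [0.5343, 0.3033, 0.0713]
orientation: [2.155, 2.286, 0.001]
force: [-0.4, -0.4, -0.1]
opening: 0.0604
gripper_force: 0.0
```

Run:
```python
from h import *
st(); s=monitor.read_state(); print((np.array([.5335,.3047,.042])-s['tool_pos'])*100)
im=eyes.read_camera('side'); b=im[120:200,270:390]
cv2.imwrite('pics/s2.png',np.clip(cv2.resize(b,None,fx=6,fy=6,interpolation=cv2.INTER_CUBIC)*1.3,0,255).astype(np.uint8))
for z in(.038,.052,.066): print(z,proj('side',[[.5335,.3047,z]]), proj('side',[s['tool_pos']]))
```

```text
t 29.25 pos [534.32 303.3   71.35] frame xy mm [ 47.11 326.37] yaw 3.38 tilt [0.05 0.02] Ff [-0.48 -0.34] Fz -0.11 Mz [-0.07  0.    0.02] q6 0.37
[-0.08245364  0.13952095 -2.93478305]
0.038 [[313.93127806 147.38865934]] [[314.08713226 140.17471972]]
0.052 [[313.89697948 144.30110319]] [[314.08713226 140.17471972]]
0.066 [[313.86220305 141.17053069]] [[314.08713226 140.17471972]]
```

View pics/s2.png

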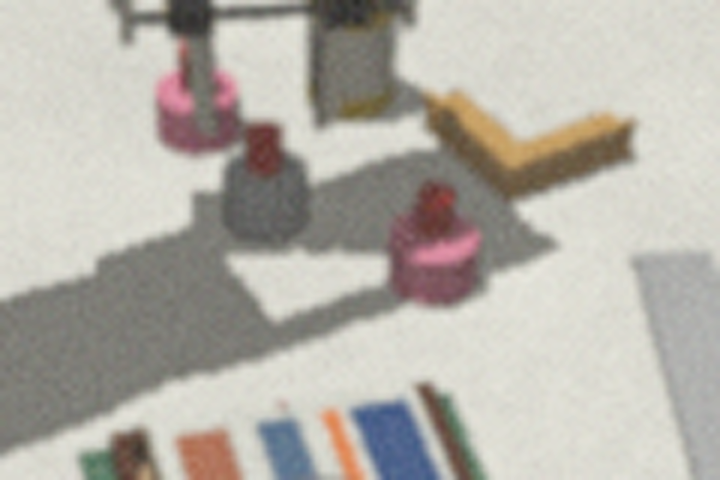

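The side view shows the knob at crop (263,150), which is image (313.9,145.0). That matches the predicted (313.9,144.3), and the fingers straddle the knob, so I'll descend and grip.

{"op": "arm_command", "data": {
  "deltas": [
    [[-0.04, 0.07, -1, 0, 0, 0], [-0.04, 0.07, -1, 0, 0, 0], [0, 0, -0.6, 0, 0, 0], [0, 0, -0.3, 0, 0, 0], [0, 0, 0, 0, 0, 0], [0, 0, 0, 0, 0, 0]]
  ]
}}

```text
t: 29.8
tool_pos: [0.5327, 0.3046, 0.0411]
orientation: [-2.154, -2.286, 0.001]
force: [0.1, 0.9, 0.7]
opening: 0.0608
gripper_force: 0.0
```

{"op": "arm_command", "data": {
  "deltas": [
    [[0, 0, 0, 0, 0, 0], [0, 0, 0, 0, 0, 0], [0, 0, 0, 0, 0, 0], [0, 0, 0, 0, 0, 0], [0, 0, 0, 0, 0, 0], [0, 0, 0, 0, 0, 0]]
  ],
  "gripper": -1,
  "squeeze": 30
}}

```text
t: 30.3
tool_pos: [0.5331, 0.3047, 0.0417]
orientation: [2.154, 2.286, 0.001]
force: [4.0, 0.6, 3.5]
opening: 0.0248
gripper_force: 3.1
```

{"op": "arm_command", "data": {
  "deltas": [
    [[0, 0, 0, 0, 0, 0], [0, 0, 0, 0, 0, 0], [0, 0, 0, 0, 0, 0]]
  ]
}}

```text
t: 30.55
tool_pos: [0.5335, 0.3047, 0.0417]
orientation: [2.154, 2.286, 0.001]
force: [3.1, 1.3, -0.2]
opening: 0.0232
gripper_force: 30.0
```

```bash
python3 -c "
from h import *
st()"
```

```text
t 30.55 pos [533.53 304.74  41.72] frame xy mm [ 46.61 327.93] yaw 3.4 tilt [0.06 0.02] Ff [3.26 0.7 ] Fz -0.15 Mz [ 0.07 -0.48  0.05] q6 0.38
```

{"op": "arm_command", "data": {
  "deltas": [
    [[0, 0, 0.3, 0, 0, 0], [0, 0, 0.7, 0, 0, 0], [0, 0, 1.5, 0, 0, 0], [0, 0, 2, 0, 0, 0], [0, 0, 2, 0, 0, 0], [0, 0, 2, 0, 0, 0], [0, 0, 1, 0, 0, 0], [0, 0, 0, 0, 0, 0], [0, 0, 0, 0, 0, 0]]
  ]
}}

```text
t: 31.3
tool_pos: [0.5328, 0.3046, 0.1361]
orientation: [-2.154, -2.286, 0.0]
force: [-0.4, -0.0, -9.0]
opening: 0.023
gripper_force: 30.0
```

```bash
python3 -c "
from h import *
st(); s=monitor.read_state(); print((np.array([.5517,-.0249,.1])-s['tool_pos'])*100,s['gripper_force'])"
```

```text
t 31.3 pos [532.77 304.63 136.15] frame xy mm [ 45.84 327.97] yaw 3.41 tilt [-0.01 -0.  ] Ff [-0.38  0.03] Fz -9.03 Mz [-0.13  0.1  -0.07] q6 0.38
[  1.89313989 -32.95252354  -3.61486659] 29.990545213222504
```

{"op": "arm_command", "data": {
  "deltas": [
    [[0.05, -0.7, 0, 0, 0, 0], [0.1, -1.5, 0, 0, 0, 0], [0.13, -2.3, 0, 0, 0, 0], [0.15, -2.6, 0, 0, 0, 0], [0.15, -2.6, 0, 0, 0, 0], [0.15, -2.6, 0, 0, 0, 0], [0.15, -2.6, 0, 0, 0, 0], [0.15, -2.6, 0, 0, 0, 0], [0.15, -2.6, 0, 0, 0, 0], [0.15, -2.6, 0, 0, 0, 0], [0.15, -2.6, 0, 0, 0, 0], [0.15, -2.6, 0, 0, 0, 0]]
  ]
}}

```text
t: 32.3
tool_pos: [0.5477, 0.0231, 0.1349]
orientation: [-2.154, -2.285, 0.003]
force: [0.7, -0.6, -8.6]
opening: 0.0232
gripper_force: 30.0
```

{"op": "arm_command", "data": {
  "deltas": [
    [[0.15, -2.3, 0, 0, 0, 0], [0.15, -1.6, 0, 0, 0, 0], [0.05, -0.9, 0, 0, 0, 0], [0.05, -0.3, 0, 0, 0, 0], [0, 0, 0, 0, 0, 0], [0, 0, 0, 0, 0, 0], [0, 0, 0, 0, 0, 0]]
  ]
}}

```text
t: 32.88
tool_pos: [0.5531, -0.0244, 0.1362]
orientation: [-2.153, -2.287, -0.0]
force: [0.0, -0.5, -8.5]
opening: 0.0231
gripper_force: 30.0
```

```bash
python3 -c "
from h import *
st(); s=monitor.read_state(); print((np.array([.5517,-.0249,.0955])-s['tool_pos'])*100,s['gripper_force'])"
```

```text
t 32.88 pos [553.06 -24.39 136.22] frame xy mm [1.84 1.28] yaw 3.46 tilt [-0.03  0.03] Ff [-0.07 -0.5 ] Fz -8.55 Mz [-0.02  0.07 -0.03] q6 -0.2
[-0.13604256 -0.05149231 -4.07181216] 29.99083936214447
```

{"op": "arm_command", "data": {
  "deltas": [
    [[-0.07, -0.02, -1, 0, 0, 0], [-0.07, -0.03, -1.2, 0, 0, 0], [0, 0, -0.9, 0, 0, 0], [0, 0, -0.5, 0, 0, 0], [0, 0, -0.3, 0, 0, 0], [0, 0, -0.1, 0, 0, 0], [0, 0, 0, 0, 0, 0], [0, 0, 0, 0, 0, 0], [0, 0, 0, 0, 0, 0]]
  ]
}}

```text
t: 33.63
tool_pos: [0.5524, -0.0259, 0.0972]
orientation: [2.154, 2.286, 0.001]
force: [0.2, 0.2, -8.6]
opening: 0.0236
gripper_force: 30.0
```

{"op": "arm_command", "data": {
  "deltas": [
    [[0, 0, -0.05, 0, 0, 0], [0, 0, -0.05, 0, 0, 0]]
  ]
}}

```text
t: 33.8
tool_pos: [0.5523, -0.0259, 0.0959]
orientation: [2.154, 2.286, 0.001]
force: [0.5, -0.8, -9.0]
opening: 0.0237
gripper_force: 30.0
```

{"op": "arm_command", "data": {
  "deltas": [
    [[0, 0, -0.05, 0, 0, 0], [0, 0, -0.05, 0, 0, 0]]
  ]
}}

```text
t: 33.97
tool_pos: [0.552, -0.0259, 0.0946]
orientation: [2.154, 2.286, 0.0]
force: [0.2, -0.0, -8.0]
opening: 0.0234
gripper_force: 30.0
```

```bash
python3 -c "
from h import *
st(); s=monitor.read_state(); print((np.array([.5517,-.0249,.0927])-s['tool_pos'])*100,s['gripper_force'])"
```

```text
t 33.97 pos [551.95 -25.87  94.56] frame xy mm [0.47 0.04] yaw 3.4 tilt [ 0.01 -0.  ] Ff [ 0.24 -0.05] Fz -8.05 Mz [-0.11  0.08 -0.02] q6 -0.2
[-0.02510382  0.09685971 -0.18576694] 29.990698993206024
```

{"op": "arm_command", "data": {
  "deltas": [
    [[-0.01, 0.05, -0.05, 0, 0, 0], [-0.01, 0.04, -0.03, 0, 0, 0], [0, 0, 0, 0, 0, 0]]
  ]
}}

```text
t: 34.22
tool_pos: [0.5516, -0.0248, 0.0935]
orientation: [-2.154, -2.286, 0.0]
force: [-0.4, 0.6, -7.8]
opening: 0.0234
gripper_force: 30.0
```

{"op": "arm_command", "data": {
  "deltas": [
    [[0, 0, -0.03, 0, 0, 0], [0, 0, -0.03, 0, 0, 0], [0, 0, 0, 0, 0, 0]]
  ]
}}

```text
t: 34.47
tool_pos: [0.5517, -0.0249, 0.093]
orientation: [-2.154, -2.286, 0.0]
force: [0.5, -0.4, -9.1]
opening: 0.023
gripper_force: 30.0
```

```bash
python3 -c "
from h import *
st()"
```

```text
t 34.47 pos [551.66 -24.95  93.02] frame xy mm [0.37 1.  ] yaw 3.4 tilt [-0. -0.] Ff [ 0.38 -0.43] Fz -9.08 Mz [-0.13  0.04  0.01] q6 -0.2
```

{"op": "arm_command", "data": {
  "deltas": [
    [[0, 0, -0.03, 0, 0, 0], [0, 0, 0, 0, 0, 0]]
  ]
}}

```text
t: 34.63
tool_pos: [0.5517, -0.0249, 0.0927]
orientation: [-2.154, -2.286, 0.0]
force: [0.3, 0.5, -8.5]
opening: 0.0233
gripper_force: 30.0
```

{"op": "arm_command", "data": {
  "deltas": [
    [[0, 0, -0.03, 0, 0, 0], [0, 0, 0, 0, 0, 0]]
  ]
}}

```text
t: 34.8
tool_pos: [0.5518, -0.025, 0.0927]
orientation: [2.154, 2.286, 0.0]
force: [-0.1, 0.4, -6.3]
opening: 0.0235
gripper_force: 30.0
```

```bash
python3 -c "
from h import *
st()"
```

```text
t 34.8 pos [551.76 -24.97  92.66] frame xy mm [0.45 0.96] yaw 3.4 tilt [ 0.01 -0.  ] Ff [0.01 0.4 ] Fz -6.3 Mz [-0.09  0.23  0.03] q6 -0.2
```

{"op": "arm_command", "data": {
  "deltas": [
    [[0, 0, -0.03, 0, 0, 0], [0, 0, 0, 0, 0, 0], [0, 0, 0, 0, 0, 0]]
  ],
  "squeeze": 5
}}

```text
t: 35.05
tool_pos: [0.5519, -0.025, 0.0927]
orientation: [2.154, 2.286, 0.0]
force: [-2.1, -0.4, -0.9]
opening: 0.0238
gripper_force: 5.0
```

{"op": "arm_command", "data": {
  "deltas": [
    [[0, 0, 0, 0, 0, 0], [0, 0, 0, 0, 0, 0], [0, 0, 0, 0, 0, 0], [0, 0, 0, 0, 0, 0], [0, 0, 0, 0, 0, 0]]
  ],
  "gripper": 0.3
}}

```text
t: 35.47
tool_pos: [0.5521, -0.025, 0.0925]
orientation: [2.154, 2.286, 0.001]
force: [-0.5, 0.2, 0.1]
opening: 0.0525
gripper_force: 0.0
```

{"op": "arm_command", "data": {
  "deltas": [
    [[0, 0, 1, 0, 0, 0], [0, 0, 2, 0, 0, 0], [0, 0, 3, 0, 0, 0], [0, 0, 3, 0, 0, 0], [-1, 2, 1, 0, 0, 0], [-1, 3, 0, 0, 0, 0], [-1, 3, 0, 0, 0, 0], [-1, 3, 0, 0, 0, 0], [-1, 3, 0, 0, 0, 0], [-1, 3, 0, 0, 0, 0], [-1, 3, 0, 0, 0, 0], [0, 0, 0, 0, 0, 0]]
  ]
}}

```text
t: 36.47
tool_pos: [0.4801, 0.1796, 0.1932]
orientation: [-2.149, -2.29, -0.003]
force: [-0.1, 0.2, -0.9]
opening: 0.0605
gripper_force: 0.0
```

Run:
```python
from h import *
st()
im=np.mean([eyes.read_camera('top').astype(float) for _ in range(6)],0).astype(np.uint8)
cv2.imwrite('pics/topavg3.png',im)
cv2.imwrite('pics/f3.png',np.clip(cv2.resize(im[150:250,262:382],None,fx=6,fy=6,interpolation=cv2.INTER_CUBIC)*1.6,0,255).astype(np.uint8))
```

```text
t 36.47 pos [480.11 179.58 193.23] frame xy mm [-30.1  215.53] yaw 3.62 tilt [0.02 0.13] Ff [-0.11  0.2 ] Fz -0.89 Mz [-0.11  0.05 -0.01] q6 0.19
```

View pics/f3.png

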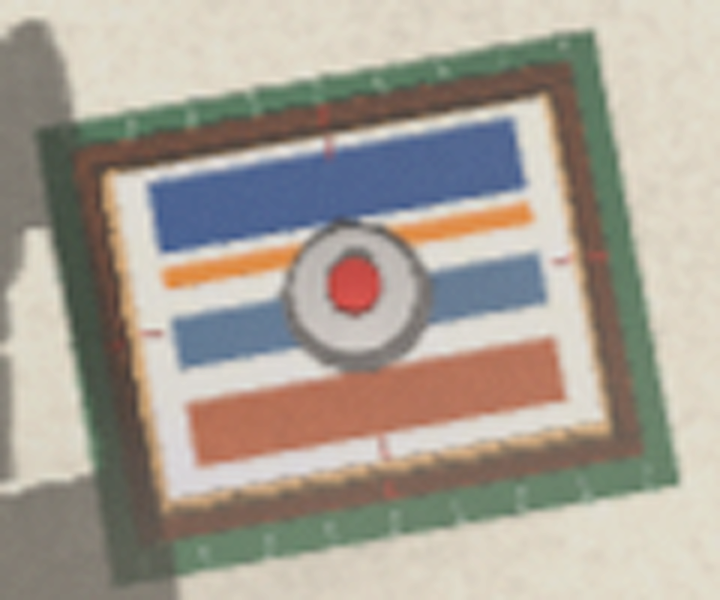

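The weight, with its knob at (354,283), stands centred on the pad. The panel ticks (330,147), (152,333), (562,260) and (384,447) have not moved, and the gap is even all round. I'll hand the job in.

```bash
python3 -c "
from h import *
print(ticket.close_job())"
```

```text
the job is handed in; nothing more can be done
None
```

The job is handed in: by touch and the final pictures the panel is centred and square to within about half a millimetre, having borne lightly on the right, left, far and near walls in that order (finger force readings up to about 8.5 N), and the steel weight stands on the pad with everything else left alone; it took about 37 s.

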